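Scrape a lodged offcut out of a T-slot

TASK

Take the scraper out of its stand and use its blade to push the steel offcut lodged in the slotted plate along its T-slot and out of the open end, so that it drops into the tray. Do not touch the offcut with the gripper, do not press the scraper hard on the plate, and leave the T-nut in the other slot where it is. Then hang the scraper upright in its stand again by its collar.

Things in the scene. Friction and masses are not known exactly. Their poses are not given: they have to be found in the camera images.
- slot_plate: fixed slotted steel plate on two bars, 120 (x) x 212 (y) x 60 mm high; origin on the table under the middle of the slotted part. Two T-slots run along its y axis, centred at x = -28 and +28 mm, open at y = +100 mm, closed by an end bar at y = -100 mm. Its y axis points mostly to the robot's left
- plate_top (a point): point on the plate's top face (60 mm above the table), mid-way between the slots, at the open end (y = +100 mm of the plate). Each slot is 18 mm wide for its upper 14 mm (neck) and 30 mm wide for the 10 mm below that; the slot's flat floor is 24 mm below this face, 36 mm above the table
- scrap_mid (a point): the offcut to drive out: flat dark sheared steel, 26 wide x 30 long (its y, along the slot) x 7 mm high, 0.08-0.17 kg, rough (drags with 2 to 5 N), narrower at its front. It lies on the floor of one slot, trapped under the lips, so it cannot be lifted out. Point at its middle; its square rear end is 15 mm behind, toward the end bar
- tnut_mid (a point): T-nut in the other slot, to be left alone: steel, base 27 x 30 mm, neck 16.5 mm wide filling the slot nearly up to the plate's top, 22 mm high, tapped hole in its top. Point at its middle, half-way up
- tray: open aluminium tray, 130 (x) x 85 (y) x 26 mm high, walls and floor 3 mm, loose (0.5 kg), on the table 4 to 7 mm off the open end of the plate, lower than the slot floor, across both slots; origin at the centre of its underside
- scraper_grip (a point): middle of the scraper's upright black handle, where to grip it: 28 (x) x 24 (y) mm, reaching 36 mm above and below this point, z up. Under it a round steel collar 44 mm across, its underside 44 mm below this point. The whole scraper weighs 0.21 kg
- scraper: the scraper; origin on its axis at the collar's underside, z up. From here a flat square-ended steel blade hangs down on the axis, 13 mm wide (x), 5 mm thick (y). The blade is clamped at a set length that differs each time and is not told: its tip is 34 to 58 mm below this origin, so it has to be felt or seen
- stand_top (a point): middle of the top of the scraper's fixed stand, 80 mm above the table, 76 (x) x 70 (y) mm with a 26 x 26 mm square opening here: the blade hangs through it and the collar rests on the top. Beneath are only a 6 mm back plate on the +x side and a foot 8 mm high
There are look-alikes about, which are no part of the job. Of the things that look like the part that bears scrap_mid, the larger one is meant.

How it is judged:
By the outcome, as a careful person would: the job done as asked, in the order asked, and still so for the second after the job is handed in, with the robot touching nothing.
It also fails if it takes over 54 s, if anything falls off the work surface, if the arm or the gripper's body presses on something with over 40 N, if the wrist force passes 120 N, or if a joint passes its speed limit or range.

ROBOT

A 6-joint arm with a two-finger parallel gripper is mounted at the origin on a cart in front of the work surface, level with it; the furniture and walls round the work are solid. World frame = base frame: x ahead of the robot, y to its left, z up, the work surface at z = 0. Lengths are in m, angles in degrees, forces in N, time in s.
With the tool pointing down it reaches from about 0.25 to 0.725 m from the base axis. Payload 9.7 kg.
Tool frame: the origin (TCP) lies midway between the tips of the shut fingers; the grasp point (between the pads) lies bot.hold_point_z behind it (bot.hold_point_z is the distance from the TCP to the grasp point, in m); z points along the fingers, y is the line along which they close (so a half turn about z gives the same grasp; the last joint's range is limited). The gripper opens to 85 mm and grips with 20 to 120 N. Pads are 22 mm wide; open, the fingers measure 114 mm over their backs; the gripper's body (76 mm by 85 mm) begins 54 mm behind the grasp point. The pads swing forward as they close: fully open they stand 13 mm farther back than shut.
Start: joints at [75.115, 4.979, 10.078, 95.1, 0, 90], TCP at [0.141, 0.532, 0.231] pointing down, gripper open.
Joint ranges: [-179.16, 179.16], [-48.56, 103.87], [-65.8, 70.77], [-126.05, 130.52], [-82.76, 87.17], [-180, 180]. Speed limits (degrees/s): [127.2, 127.2, 147.25, 180, 180, 180].

INTERFACE

Orientations are given as [roll, pitch, yaw] about the fixed x, y, z axes, in that order (R = Rz(yaw) Ry(pitch) Rx(roll)).
In Python, from workcell import bot, camera, camera_model, ticket gives the robot as it stands.
- The arm moves only by the tool send_rows, never from a script. Its argument "targets" is text: rows parted by semicolons, each of 5 numbers parted by spaces: the shift along the tool's x, y, z in mm, then the turn about the tool's z in degrees, then the closure in counts, from 0 (fully open) to 255 (shut). A call has 1 to 20 rows; each row is the pose to reach, as a shift and turn from the pose commanded when the call began, along the tool's axes at that moment; what a row does not reach only later rows make up. A row lasts 1/8 s, in which the tool goes at most 62.5 mm and 10.7 degrees, less where a joint would pass 70% of its speed; a pose out of reach is approached as far as the arm can. A call with a gripper value outside its range is refused whole. The fingers move at their own pace and stop on an object; "newtons" is the grip in N (left out, the last holds). Time passes only in rows, so rows that repeat a pose let the fingers close. It gives the time, the measured TCP pose, the force, the opening and the grip force at its end, in the units of the state.
- bot.get_obs(): the state, without advancing time (a new reading comes with each control period).
- camera(name): name is "side" or "top" or "wrist"; returns the picture (400x640x3 uint8, blue, green, red); there is no depth.
- camera_model(name): a dict with "K" (3x3 intrinsics, pixels), "pose" (4x4, takes a point from camera to world coordinates); the wrist camera has in their place "T_tool_cam" (4x4, takes a point from camera to tool coordinates, whose origin is the TCP and whose axes are the flange's). Camera axes: x right, y down, z forward; pixel columns grow to the right and rows downward; lengths in m; the calibration is good to about 2 mm. A picture is of the moment at which its call begins: read the wrist's pose just before it. camera_model takes no time and is no camera call.
- ticket.job_done(): hands the job in; it is judged then, once.
The state is a dict: "time": time; "q": joint angles; "qd": joint speeds; "joint_efforts": joint torques, N m; "ee_pos": TCP position; "tcp_rot": TCP orientation; "wrist_force": force on the tool from outside, world axes, zero at the start; "torque": the same for the moment, N m; "opening": finger opening in m; "grasp_force": force on a finger pad.
Only numpy, scipy, OpenCV 4.12 (cv2) and the standard library are available. Lean on these libraries where they do the work, as an engineer would, in place of code of your own. Each camera call takes 0.05 s, during which the arm holds its last target. There are 200 camera calls.

## Working session

There is one attempt and no reset: what is moved stays moved. The work goes in short steps, Python scripts to look and compute and a tool call to move; the robot and the scene stay as the last step left them, time stands still between calls to the robot, and variables do not carry over. Pictures are saved under pics/ and viewed, at most 10 in all, crops included, and the job is handed in when it is done.

Besides the shell and the picture viewer there is one more tool, called after ">>>" in YAML: its name, and indented under it one key for each argument. send_rows: Moves the arm, as the interface text tells. Its arguments: {"type":"object","properties":{"targets":{"type":"string"},"newtons":{"type":"number"}},"required":["targets"]}

```bash
mkdir -p pics; python3 - <<'E'
from workcell import bot,camera,camera_model
import cv2,numpy as np
o=bot.get_obs();print(o,bot.hold_point_z)
for n in("top","side","wrist"):
    cv2.imwrite(f"pics/{n}0.png",camera(n));m=camera_model(n);print(n,{k:np.round(v,4).tolist() for k,v in m.items()})
E
```

```text
{'time': 0.0, 'q': array([ 7.51149528e+01,  5.01149443e+00,  1.00347072e+01,  9.50997489e+01,
       -6.52796010e-04,  8.99998515e+01]), 'qd': array([-0.02069774, -0.01489128,  0.02920097,  0.03600997,  0.00245735,
        0.05822202]), 'joint_efforts': array([ 1.54764333e-03, -5.20385849e+01,  4.64803290e+01,  1.64445152e-02,
        4.24900691e-05,  2.81036677e-05]), 'ee_pos': array([0.14122868, 0.53132176, 0.23058156]), 'tcp_rot': array([-1.79923464e+02,  6.52597010e-04,  1.65115102e+02]), 'wrist_force': array([ 0.09535786,  0.53330209, -0.04157948]), 'torque': array([-0.00079212,  0.0840307 ,  0.01844031]), 'grasp_force': 0.0, 'opening': 0.08566454828015552} 0.0187
top {'K': [[381.3848, 0.0, 317.5678], [0.0, 381.3848, 194.9148], [0.0, 0.0, 1.0]], 'pose': [[-0.0236, -0.9958, 0.0884, 0.5086], [-0.9995, 0.0253, 0.0184, 0.0243], [-0.0206, -0.0879, -0.9959, 0.9405], [0.0, 0.0, 0.0, 1.0]]}
side {'K': [[520.2294, 0.0, 325.3623], [0.0, 520.2294, 199.5095], [0.0, 0.0, 1.0]], 'pose': [[0.958, -0.1583, 0.2391, 0.3944], [-0.2867, -0.5474, 0.7862, -0.6569], [0.0064, -0.8218, -0.5698, 0.6208], [0.0, 0.0, 0.0, 1.0]]}
wrist {'K': [[330.9688, 0.0, 318.6494], [0.0, 330.9688, 201.2402], [0.0, 0.0, 1.0]], 'T_tool_cam': [[0.0005, -0.9483, -0.3175, 0.0814], [1.0, 0.0004, 0.0003, -0.0003], [-0.0002, -0.3175, 0.9483, -0.1418], [0.0, 0.0, 0.0, 1.0]]}
```

View pics/top0.png

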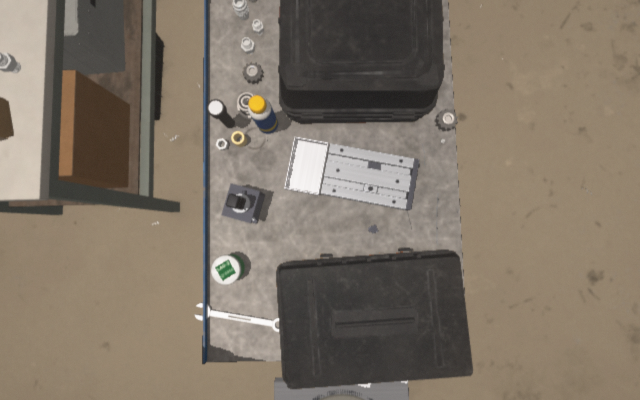

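View pics/side0.png

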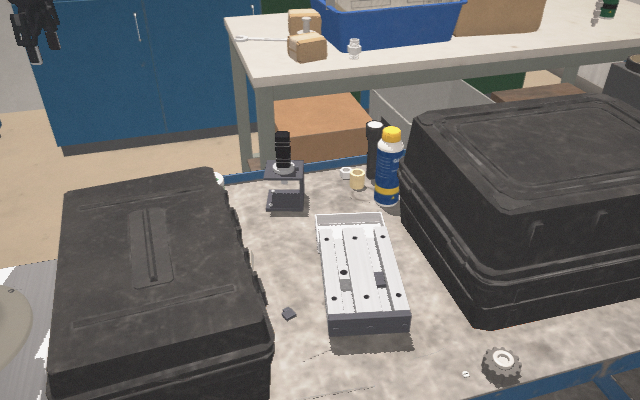

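The top view shows the plate at about (370,177), with the tray on its left at (306,165). The offcut is in the upper (far) slot at (374,165), the T-nut in the nearer slot at (370,188), and a smaller look-alike lies loose at (373,229). The stand with the scraper is at (243,203). The side view agrees.

```bash
cat > h.py <<'E'
from workcell import bot,camera,camera_model
import cv2,numpy as np
from scipy.spatial.transform import Rotation as R
def toolT(o):
    T=np.eye(4);T[:3,:3]=R.from_euler('xyz',o['tcp_rot'],degrees=True).as_matrix();T[:3,3]=o['ee_pos'];return T
def camT(n,o=None):
    m=camera_model(n)
    return m['K'],(m['pose'] if 'pose' in m else toolT(o)@m['T_tool_cam'])
def ray(K,T,u,v):
    d=T[:3,:3]@np.linalg.solve(K,[u,v,1.]);return T[:3,3],d
def onz(K,T,u,v,z):
    c,d=ray(K,T,u,v);return c+d*(z-c[2])/d[2]
def proj(K,T,P):
    p=np.linalg.inv(T)@np.append(P,1);p=K@p[:3];return p[:2]/p[2]
def tri(l):
    A=np.zeros((3,3));b=np.zeros(3)
    for c,d in l:
        d=d/np.linalg.norm(d);M=np.eye(3)-np.outer(d,d);A+=M;b+=M@c
    return np.linalg.solve(A,b)
def totool(o,P):
    "world displacement from TCP to P, in tool axes mm"
    T=toolT(o);return (T[:3,:3].T@(np.array(P)-T[:3,3]))*1000
E
python3 - <<'E'
from h import *
im=cv2.imread('pics/top0.png');K,T=camT('top')
for n,u,v,z in[("plateNE",328,145,.06),("SE",414,157,.06),("SW",409,208,.06),("NW",320,195,.06),("scrap",374,165,.043),("tnut",370,188,.058),("stand",243,203,.08),("case near corner",280,252,.1),("case r",460,252,.1),("far case",285,115,.12)]:
    print(n,onz(K,T,u,v,z).round(3))
Ks,Ts=camT('side')
print('stand tri handle top',tri([ray(K,T,237,200),ray(Ks,Ts,283,134)]).round(3))
for a,b in[((280,252),(70,190)),((250+214,255),(270,350)),((441,85),(490,325)),((282,98),(425,92)),((262,103),(390,131))]:
    print(tri([ray(K,T,*a),ray(Ks,Ts,*b)]).round(3))
a=cv2.resize(im[125:225,215:425],None,fx=3.8,fy=3.8,interpolation=cv2.INTER_CUBIC);cv2.imwrite('pics/topc.png',a)
E
```

```text
plateNE [0.704 0.013 0.06 ]
SE [ 0.67  -0.186  0.06 ]
SW [ 0.551 -0.169  0.06 ]
NW [0.586 0.035 0.06 ]
scrap [ 0.656 -0.095  0.043]
tnut [ 0.6   -0.081  0.058]
stand [0.571 0.21  0.08 ]
case near corner [0.46  0.125 0.1  ]
case r [ 0.451 -0.266  0.1  ]
far case [0.76  0.107 0.12 ]
stand tri handle top [0.572 0.204 0.163]
[0.342 0.087 0.19 ]
[ 0.448 -0.262  0.136]
[ 0.803 -0.244  0.062]
[0.771 0.09  0.266]
[0.769 0.15  0.169]
```

View pics/topc.png

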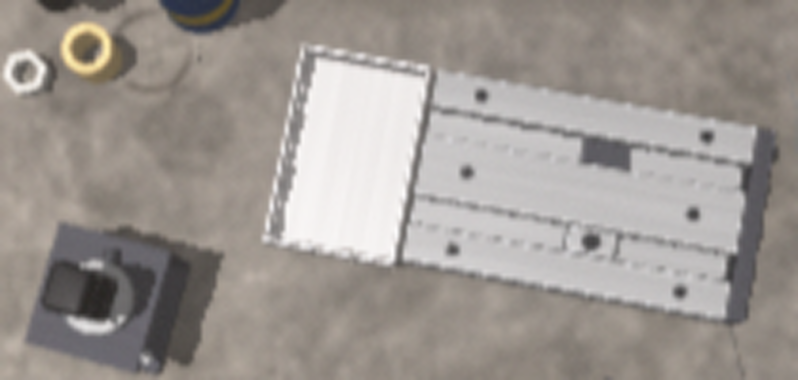

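Everything is located well enough to move. I'll go above the scraper and look from close by.

>>> send_rows:
  targets: "-50 -20 -20 0 0;-100 -41 -20 0 0;-150 -62 -20 0 0;-200 -83 -20 0 0;-250 -104 -20 0 0;-300 -125 -20 0 0;-350 -146 -20 0 0;-400 -167 -20 0 0;-450 -188 -20 0 0;-494 -205 -20 0 0;-494 -205 -20 0 0;-494 -205 -20 0 0;-494 -205 -20 0 0"
  newtons: 80

```text
time: 1.78
ee_pos: [0.5654, 0.2072, 0.2515]
tcp_rot: [180.0, 0.0, 165.2]
wrist_force: [-0.4, 0.1, 0.2]
opening: 0.0851
grasp_force: 0.0
```

```bash
python3 - <<'E'
from h import *
o=bot.get_obs();print(o['time'],o['ee_pos'],o['tcp_rot'],o['q'].round(1))
np.save('w1.npy',toolT(o));im=camera('wrist');cv2.imwrite('pics/w1.png',im)
K,T=camT('wrist',o)
print(proj(K,T,[.572,.205,.16]),proj(K,T,[.571,.208,.08]))
E
```

```text
1.775 [0.56535042 0.20724183 0.25153009] [1.79990779e+02 2.42321572e-03 1.65180071e+02] [20.1 12.9 21.3 98.4  0.  34.9]
[318.35950966 214.20619773] [321.09397926 183.6307122 ]
```

View pics/w1.png

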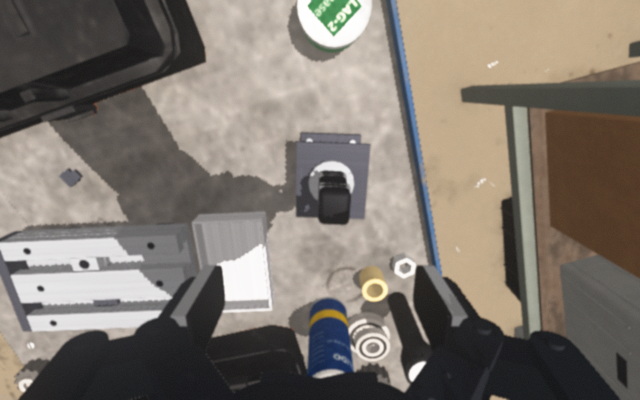

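The wrist view shows the stand top at about (333,180), the white collar ring at (331,182) and the black handle's top near (335,207). Next I'll refine these by masks.

```bash
python3 - <<'E'
from h import *
im=cv2.imread('pics/w1.png');m=camera_model('wrist');K=m['K'];T=np.load('w1.npy')@m['T_tool_cam']
x0,y0=285,125;c=im[y0:235,x0:385]
g=c.max(2).astype(int)
def blob(mask,n,z):
    mask=mask.astype(np.uint8)
    k,l,s,ce=cv2.connectedComponentsWithStats(mask)
    i=1+np.argmax(s[1:,4]);cn=np.argwhere(l==i)[:,::-1].astype(np.float32)+[x0,y0]
    r=cv2.minAreaRect(cn.astype(np.float32));print(n,s[i],r)
    print('  ctr',onz(K,T,*r[0],z).round(4)); P=[onz(K,T,*p,z)[:2] for p in cv2.boxPoints(r)]
    for a in range(4):
        d=P[(a+1)%4]-P[a];print('  ',np.linalg.norm(d).round(4),np.degrees(np.arctan2(d[1],d[0])).round(1))
blob(g>150,'collar',.088)
blob(g<32,'handle',.16)
blob((g<105)&(g>=0),'stand',.08)
a=cv2.resize(c,None,fx=5,fy=5,interpolation=cv2.INTER_CUBIC);cv2.imwrite('pics/w1c.png',a)
print(g[20:105:6,48])
E
```

```text
collar [   0    0  100  110 4001] ((334.4999694824219, 179.5), (108.99998474121094, 98.99998474121094), 90.0)
  ctr [0.5682 0.2219 0.088 ]
   0.0894 75.2
   0.1076 -11.2
   0.0996 -104.8
   0.1074 163.4Traceback (most recent call last):
  File "<stdin>", line 14, in <module>
  File "<stdin>", line 8, in blob
    return _wrapfunc(a, 'argmax', axis=axis, out=out, **kwds)
    return bound(*args, **kwds)
ValueError: attempt to get argmax of an empty sequence
```

```bash
python3 - <<'E'
from h import *
im=cv2.imread('pics/w1.png')
a=cv2.resize(im[125:235,285:385],None,fx=5.4,fy=5.4,interpolation=cv2.INTER_CUBIC);cv2.imwrite('pics/w1c.png',a)
E
```

```text
(no output)
```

View pics/w1c.png

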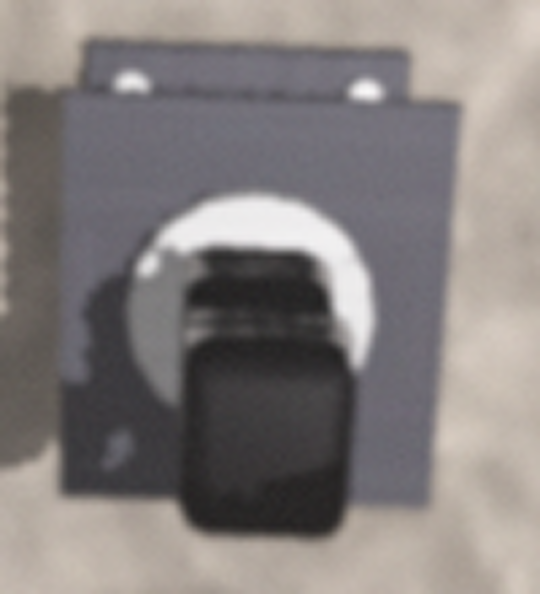

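The crop shows the handle top centred at (334.6,205.7), with its longer side along the image's vertical. The collar is centred at about (331.6,183) and the stand corners are clear.

```bash
python3 - <<'E'
from h import *
m=camera_model('wrist');K=m['K'];W=np.load('w1.npy');T=W@m['T_tool_cam']
f=lambda u,v,z:onz(K,T,285+u/5.4,125+v/5.4,z)
S=[f(*p,.08) for p in[(60,92),(460,103),(430,505),(62,493)]]
for i in range(4):
    d=S[(i+1)%4]-S[i];print(np.linalg.norm(d).round(4),np.degrees(np.arctan2(d[1],d[0])).round(1))
H=[f(*p,.16) for p in[(185,340),(355,345),(348,533),(182,530)]]
for i in range(4):
    d=H[(i+1)%4]-H[i];print('h',np.linalg.norm(d).round(4),np.degrees(np.arctan2(d[1],d[0])).round(1))
h=np.mean(H,0);s=np.mean(S,0)
print('stand',s.round(4),'handle',h.round(4),'collar',f(252,315,.088).round(4))
o=bot.get_obs();g=h.copy();g[2]=.124-bot.hold_point_z;print('to grasp TCP',totool(o,g))
E
```

```text
0.0699 73.6
0.0755 -16.2
0.0693 -106.8
0.0749 164.3
h 0.0231 73.4
h 0.0276 -15.1
h 0.0234 -105.9
h 0.0278 164.4
stand [0.5717 0.2187 0.08  ] handle [0.5689 0.2183 0.16  ] collar [0.5711 0.2183 0.088 ]
to grasp TCP [ -0.62383161  11.51101158 146.35130889]
```

>>> send_rows:
  targets: "-1 11 20 1 0;-1 11.5 60 1 0;-1 11.5 100 1 0;-1 11.5 130 1 0;-1 11.5 146 1 0;-1 11.5 146 1 0;-1 11.5 146 1 255;-1 11.5 146 1 255;-1 11.5 146 1 255;-1 11.5 146 1 255;-1 11.5 146 1 255;-1 11.5 146 1 255;-1 11.5 146 1 255;-1 11.5 146 1 255"
  newtons: 100

```text
time: 3.58
ee_pos: [0.5703, 0.2175, 0.1061]
tcp_rot: [180.0, 0.1, 164.1]
wrist_force: [0.2, -0.3, 5.4]
opening: 0.0231
grasp_force: 98.7
```

>>> send_rows:
  targets: "0 0 -20 0 255;0 0 -50 0 255;0 0 -80 0 255;0 0 -95 0 255;-25 -44 -95 0 255;-50 -88 -95 -2 255;-75 -132 -95 -4 255;-100 -176 -95 -6 255;-125 -222 -95 -6 255;-125 -222 -95 -6 255;-125 -222 -95 -6 255"

```text
time: 4.95
ee_pos: [0.6291, -0.0304, 0.1993]
tcp_rot: [180.0, -0.1, 170.1]
wrist_force: [0.1, -0.9, -1.9]
opening: 0.0227
grasp_force: 98.7
```

```bash
python3 - <<'E'
from h import *
o=bot.get_obs();print(o['time'],o['ee_pos'],o['tcp_rot'],o['wrist_force'],o['opening'],o['grasp_force'])
np.save('w2.npy',toolT(o));im=camera('wrist');s=camera('side');cv2.imwrite('pics/w2.png',im);cv2.imwrite('pics/s2.png',s)
K,T=camT('side');g=o['ee_pos']+[0,0,.0187]
pz=[proj(K,T,g-[0,0,d]) for d in(0,.044,.078,.102)];print(np.round(pz))
u,v=map(int,pz[1]);a=s[v-70:v+80,u-70:u+70];b=im[140:330,60:420]
a=cv2.resize(a,None,fx=2.6,fy=2.6,interpolation=cv2.INTER_CUBIC);b=cv2.resize(b,(420*190//200,390//2*2) if 0 else None,fx=1.2,fy=1.2,interpolation=cv2.INTER_CUBIC)
print(a.shape,b.shape,u-70,v-70)
H=max(a.shape[0],b.shape[0]);C=np.zeros((H,a.shape[1]+b.shape[1],3),np.uint8);C[:a.shape[0],:a.shape[1]]=a;C[:b.shape[0],a.shape[1]:]=b
cv2.imwrite('pics/c2.png',C)
E
```

```text
4.95 [ 0.62914814 -0.03041778  0.19931584] [ 1.79996625e+02 -9.37556094e-02  1.70076250e+02] [ 0.09394755 -0.91805543 -1.90552698] 0.022684013072036522 98.67114901542664
[[354. 167.]
 [353. 191.]
 [352. 209.]
 [351. 221.]]
(390, 364, 3) (228, 432, 3) 282 121
```

View pics/c2.png

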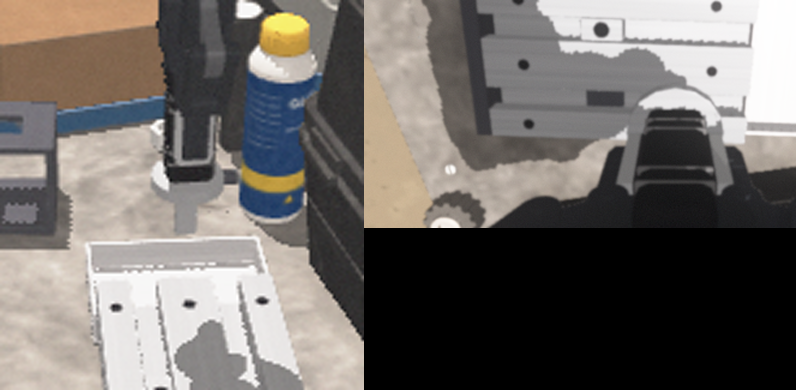

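The scraper hangs upright in the gripper. Its tip is at about (353,211) in the side image, so the blade is roughly 37 mm long. The offcut is at about (261,222) in the wrist image. I'll enlarge the plate for the slot edges.

```bash
python3 - <<'E'
from h import *
im=cv2.imread('pics/w2.png')
a=cv2.resize(im[130:265,140:380],None,fx=3.3,fy=3.3,interpolation=cv2.INTER_CUBIC);cv2.imwrite('pics/w2c.png',a)
E
```

```text
(no output)
```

View pics/w2c.png

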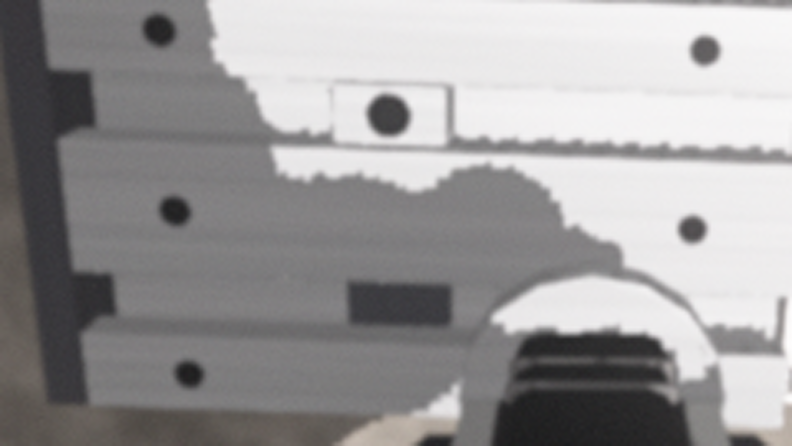

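```bash
python3 - <<'E'
from h import *
m=camera_model('wrist');K=m['K'];W=np.load('w2.npy');T=W@m['T_tool_cam']
f=lambda u,v,z:onz(K,T,140+u/3.3,130+v/3.3,z)
a,b=f(174,211,.06),f(692,229,.06);d=b-a;yaw=np.arctan2(d[1],d[0]);print('mid holes',a,b,np.linalg.norm(d),np.degrees(yaw)-90)
ey=d/np.linalg.norm(d);ex=np.array([ey[1],-ey[0],0])
for n,u,v,z in[('near L',159,30,.06),('near R',704,50,.06),('far L',189,374,.06),('bar edge L near',45,40,.06),('bar edge far',85,404,.06),('far edge',250,408,.06),('scrap nl',348,283,.043),('scrap nr',452,283,.043),('scrap fl',350,325,.043),('scrap fr',452,325,.043),('nut',392,115,.058),('nut l',332,115,.058),('nut r',450,115,.058),('far slot near lip',150,270,.06),('bar face edge',97,318,.06),('nut far lip',390,148,.058),('nut near',390,84,.058)]:
    p=f(u,v,z)-a;print(n,(f(u,v,z)[:2]).round(4),'px %.1f py %.1f'%(p@ex*1e3,p@ey*1e3))
E
```

```text
mid holes [ 0.61535582 -0.1419379   0.06      ] [ 0.64441173 -0.00516915  0.06      ] 0.13982108684754152 -11.993911855924324
near L [ 0.568  -0.1317] px -48.4 py 0.2
near R [0.597  0.0048] px -48.4 py 139.7
far L [ 0.6627 -0.1518] px 48.4 py 0.2
bar edge L near [ 0.5655 -0.1612] px -44.8 py -29.2
bar edge far [ 0.6667 -0.1838] px 58.9 py -30.3
far edge [ 0.6761 -0.1376] px 58.5 py 16.8
scrap nl [ 0.6493 -0.1058] px 25.7 py 42.4
scrap nr [ 0.6546 -0.0759] px 24.6 py 72.7
scrap fl [ 0.6624 -0.1084] px 39.0 py 42.5
scrap fr [ 0.6676 -0.0787] px 37.9 py 72.7
nut [ 0.6002 -0.0785] px -28.0 py 58.9
nut l [ 0.5974 -0.0941] px -27.5 py 43.1
nut r [ 0.6028 -0.0634] px -28.6 py 74.2
far slot near lip [ 0.6306 -0.1533] px 17.2 py -8.0
bar face edge [ 0.6417 -0.1721] px 32.1 py -24.0
nut far lip [ 0.6088 -0.0811] px -19.1 py 58.2
nut near [ 0.592  -0.0771] px -36.3 py 58.5
```

```bash
python3 - <<'E'
from h import *
m=camera_model('wrist');K=m['K'];T=m['T_tool_cam']
for z in(.0173,.0253):
    c=[proj(K,T,[.022*np.cos(t),.022*np.sin(t),z]) for t in np.linspace(0,2*np.pi,73)]
    c=(np.array(c)-[140,130])*3.3;print(z,c.min(0),c.max(0),c[0])
o=bot.get_obs();W=toolT(o)
print(totool(o,[.6494,-.1165,.2]))
E
```

```text
0.0173 [455.49420026 272.81973459] [727.33716646 517.93087835] [591.56602867 272.81973459]
0.0253 [460.99833642 255.56661888] [721.65590958 492.2200392 ] [591.46728431 255.56661888]
[-34.76399651 -82.35935115  -0.18468564]
```

>>> send_rows:
  targets: "-17 -41 0 1 255;-34 -82 0 2 255;-34 -82 0 2 255;-34 -82 20 2 255;-34 -82 40 2 255;-34 -82 55 2 255;-34 -82 62 2 255;-34 -82 65 2 255;-34 -82 65 2 255"

```text
time: 6.18
ee_pos: [0.649, -0.1169, 0.1358]
tcp_rot: [180.0, 0.0, 168.1]
wrist_force: [-0.3, 0.5, -2.5]
opening: 0.0231
grasp_force: 98.8
```

```bash
python3 - <<'E'
from h import *
o=bot.get_obs();print(o['time'],o['ee_pos'],o['tcp_rot'],o['wrist_force'])
np.save('w3.npy',toolT(o));im=camera('wrist');s=camera('side');cv2.imwrite('pics/w3.png',im);cv2.imwrite('pics/s3.png',s)
K,T=camT('side')
p=proj(K,T,o['ee_pos']-[0,0,.0253+.037]);print(p);u,v=map(int,p)
C=np.hstack([cv2.resize(s[v-55:v+45,u-50:u+50],None,fx=4,fy=4,interpolation=cv2.INTER_CUBIC),cv2.resize(im[140:260,260:380],(400,400),interpolation=cv2.INTER_CUBIC)])
cv2.imwrite('pics/c3.png',C);print(u-50,v-55)
E
```

```text
6.175 [ 0.64901322 -0.11688529  0.13575507] [1.79997921e+02 3.55390004e-02 1.68120483e+02] [-0.27121023  0.49870931 -2.48508029]
[381.19041363 273.79692866]
331 218
```

View pics/c3.png

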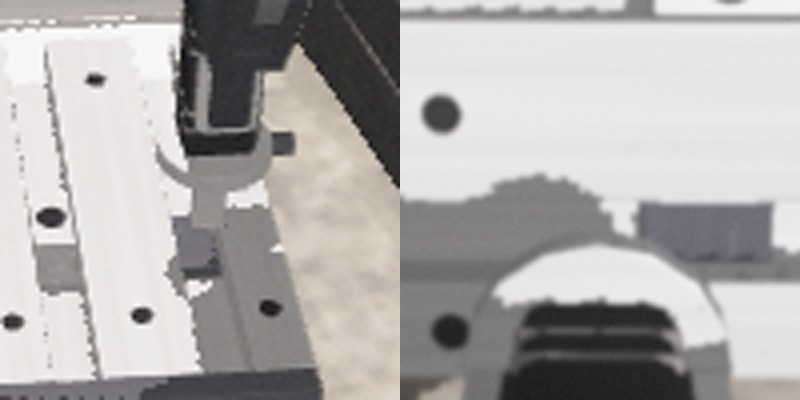

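The side crop shows the blade tip just above the far slot, behind the offcut. The wrist crop shows the collar centred on that slot. I'll lower in short steps and watch the force.

>>> send_rows:
  targets: "0 0 5 0 255;0 0 10 0 255;0 0 12 0 255;0 0 14 0 255;0 0 14 0 255"

```text
time: 6.9
ee_pos: [0.6488, -0.117, 0.1211]
tcp_rot: [180.0, -0.0, 168.1]
wrist_force: [0.5, 0.2, -1.9]
opening: 0.023
grasp_force: 98.8
```

>>> send_rows:
  targets: "0 0 1 0 255;0 0 2 0 255;0 0 2 0 255"

```text
time: 7.28
ee_pos: [0.6488, -0.117, 0.1192]
tcp_rot: [180.0, -0.0, 168.1]
wrist_force: [-0.3, -0.0, -2.0]
opening: 0.0228
grasp_force: 98.8
```

>>> send_rows:
  targets: "0 0 1 0 255;0 0 2 0 255;0 0 2 0 255"

```text
time: 7.65
ee_pos: [0.6488, -0.117, 0.1171]
tcp_rot: [180.0, -0.0, 168.1]
wrist_force: [0.0, 0.4, -2.2]
opening: 0.023
grasp_force: 98.8
```

>>> send_rows:
  targets: "0 0 2 0 255;0 0 4 0 255;0 0 4 0 255"

```text
time: 8.02
ee_pos: [0.6487, -0.117, 0.113]
tcp_rot: [-180.0, -0.0, 168.1]
wrist_force: [0.0, 0.8, -2.8]
opening: 0.023
grasp_force: 98.8
```

>>> send_rows:
  targets: "0 0 1 0 255;0 0 3 0 255;0 0 3 0 255"

```text
time: 8.4
ee_pos: [0.6488, -0.117, 0.1101]
tcp_rot: [180.0, -0.0, 168.1]
wrist_force: [0.1, -0.2, -0.9]
opening: 0.0229
grasp_force: 98.8
```

>>> send_rows:
  targets: "0 0 1 0 255;0 0 2 0 255;0 0 2 0 255"

```text
time: 8.78
ee_pos: [0.6488, -0.117, 0.1082]
tcp_rot: [-180.0, -0.0, 168.1]
wrist_force: [0.0, -0.0, -1.2]
opening: 0.0228
grasp_force: 98.8
```

>>> send_rows:
  targets: "0 0 1 0 255;0 0 2 0 255;0 0 2 0 255"

```text
time: 9.15
ee_pos: [0.6488, -0.117, 0.1062]
tcp_rot: [180.0, -0.0, 168.1]
wrist_force: [-0.1, 0.6, -2.7]
opening: 0.0229
grasp_force: 98.8
```

Now 1 mm steps.

>>> send_rows:
  targets: "0 0 1 0 255;0 0 1 0 255"

```text
time: 9.4
ee_pos: [0.6488, -0.117, 0.1052]
tcp_rot: [-180.0, -0.0, 168.1]
wrist_force: [-0.9, -0.4, -2.3]
opening: 0.0229
grasp_force: 98.8
```

>>> send_rows:
  targets: "0 0 1 0 255;0 0 1 0 255"

```text
time: 9.65
ee_pos: [0.6488, -0.117, 0.1042]
tcp_rot: [-180.0, -0.0, 168.1]
wrist_force: [0.0, 0.8, -1.8]
opening: 0.0227
grasp_force: 98.8
```

>>> send_rows:
  targets: "0 0 1 0 255;0 0 1 0 255"

```text
time: 9.9
ee_pos: [0.6488, -0.117, 0.1032]
tcp_rot: [-180.0, -0.0, 168.1]
wrist_force: [0.1, 0.2, -2.4]
opening: 0.0226
grasp_force: 98.8
```

>>> send_rows:
  targets: "0 0 1 0 255;0 0 1 0 255"

```text
time: 10.15
ee_pos: [0.6488, -0.117, 0.1021]
tcp_rot: [-180.0, -0.0, 168.1]
wrist_force: [0.1, 0.0, -2.2]
opening: 0.023
grasp_force: 98.8
```

>>> send_rows:
  targets: "0 0 1 0 255;0 0 1 0 255"

```text
time: 10.4
ee_pos: [0.6488, -0.117, 0.1012]
tcp_rot: [-180.0, -0.0, 168.1]
wrist_force: [0.2, 0.3, -2.8]
opening: 0.0226
grasp_force: 98.8
```

>>> send_rows:
  targets: "0 0 1 0 255;0 0 1 0 255"

```text
time: 10.65
ee_pos: [0.6488, -0.117, 0.1002]
tcp_rot: [-180.0, -0.0, 168.1]
wrist_force: [-0.1, -0.0, -2.2]
opening: 0.0228
grasp_force: 98.8
```

>>> send_rows:
  targets: "0 0 1 0 255;0 0 1 0 255"

```text
time: 10.9
ee_pos: [0.6488, -0.117, 0.0991]
tcp_rot: [180.0, -0.0, 168.1]
wrist_force: [0.2, 0.1, -2.0]
opening: 0.0233
grasp_force: 98.8
```

>>> send_rows:
  targets: "0 0 0.7 0 255;0 0 0.7 0 255"

```text
time: 11.15
ee_pos: [0.6488, -0.117, 0.0985]
tcp_rot: [-180.0, -0.0, 168.1]
wrist_force: [0.1, -0.2, -1.6]
opening: 0.0229
grasp_force: 98.8
```

>>> send_rows:
  targets: "0 0 0.7 0 255;0 0 0.7 0 255"

```text
time: 11.4
ee_pos: [0.6488, -0.117, 0.0978]
tcp_rot: [-180.0, -0.0, 168.1]
wrist_force: [-0.2, 0.4, -2.0]
opening: 0.0229
grasp_force: 98.8
```

>>> send_rows:
  targets: "0 4 0 0 255;0 8 0 0 255;0 13 0 0 255;0 18 0 0 255;0 24 0 0 255;0 30 0 0 255"

```text
time: 12.15
ee_pos: [0.6551, -0.0872, 0.0979]
tcp_rot: [-180.0, 0.0, 168.1]
wrist_force: [0.3, -1.7, -0.9]
opening: 0.0228
grasp_force: 98.8
```

>>> send_rows:
  targets: "0 8 0 0 255;0 16 0 0 255;0 24 0 0 255;0 32 0 0 255;0 40 0 0 255"

```text
time: 12.78
ee_pos: [0.6634, -0.048, 0.0979]
tcp_rot: [-180.0, 0.0, 168.1]
wrist_force: [-0.7, -2.3, -1.4]
opening: 0.0231
grasp_force: 98.8
```

```bash
python3 - <<'E'
from h import *
o=bot.get_obs();print(o['time'],o['ee_pos'],o['tcp_rot'],o['wrist_force'],o['torque'])
s=camera('side');cv2.imwrite('pics/s4.png',s);w=camera('wrist');cv2.imwrite('pics/w4.png',w)
C=np.hstack([cv2.resize(s[205:325,305:425],(400,400),interpolation=cv2.INTER_CUBIC),cv2.resize(w[140:260,280:400],(400,400),interpolation=cv2.INTER_CUBIC)])
cv2.imwrite('pics/c4.png',C)
E
```

```text
12.775 [ 0.66337072 -0.04795559  0.0978904 ] [-1.79994666e+02  7.77268481e-04  1.68118177e+02] [-0.72075806 -2.29449062 -1.43157592] [-0.6065275   0.12356167 -0.0194287 ]
```

View pics/c4.png

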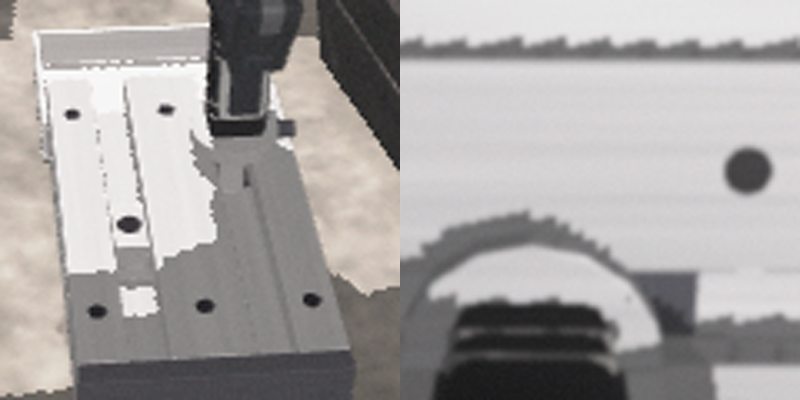

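The offcut is moving ahead of the blade, visible in the wrist crop at (672,300), at about 2.4 N. I'll keep pushing to the open end.

>>> send_rows:
  targets: "0 8 0 0 255;0 16 0 0 255;0 24 0 0 255;0 31 0 0 255;0 37 0 0 255;0 43 0 0 255;0 48 0 0 255;0 53 0 0 255;0 58 0 0 255;0 63 0 0 255;0 68 0 0 255;0 73 0 0 255;0 73 0 0 255;0 73 0 0 255"

```text
time: 14.62
ee_pos: [0.6782, 0.0231, 0.0976]
tcp_rot: [180.0, -0.0, 168.1]
wrist_force: [0.4, 0.0, -0.8]
opening: 0.0227
grasp_force: 98.7
```

```bash
python3 - <<'E'
from h import *
o=bot.get_obs();print(o['time'],o['ee_pos'],o['wrist_force'])
s=camera('side');cv2.imwrite('pics/s5.png',s);t=camera('top');cv2.imwrite('pics/t5.png',t);w=camera('wrist');cv2.imwrite('pics/w5.png',w)
K,T=camT('wrist',o)
print([proj(K,T,np.array([.62988,-.07355,z])+x*np.array([.9782,-.2078,0])+y*np.array([.2078,.9782,0])).round() for x,y,z in[(-.028,.1,.06),(.028,.1,.06),(.028,.15,.005),(.028,.19,.026),(-.03,.19,.026)]])
E
```

```text
14.625 [0.67820345 0.02307056 0.09764552] [ 0.44421797  0.02007879 -0.84781342]
[array([311., 142.]), array([311., 237.]), array([380., 206.]), array([443., 216.]), array([454., 131.])]
```

>>> send_rows:
  targets: "0 0 -20 0 255;0 0 -50 0 255;0 0 -80 0 255;0 0 -105 0 255;29 34 -105 1 255;58 67 -105 2 255;87 100 -105 3 255;116 134 -105 4 255;146 168 -105 4 255;146 168 -105 4 255;146 168 -105 4 255;146 168 -105 4 255"

```text
time: 16.27
ee_pos: [0.5705, 0.2165, 0.2028]
tcp_rot: [-180.0, 0.0, 164.0]
wrist_force: [-0.5, -0.0, -2.3]
opening: 0.0232
grasp_force: 98.7
```

```bash
python3 - <<'E'
from h import *
o=bot.get_obs();print(o['time'],o['ee_pos'],o['tcp_rot'],o['wrist_force'])
print('to place',totool(o,[.5703,.2175,.1061]))
t=camera('top');s=camera('side');w=camera('wrist');[cv2.imwrite(f'pics/{n}6.png',i) for n,i in zip('tsw',(t,s,w))]
O=np.array([.62988,-.07355,0]);ex=np.array([.9782,-.2078,0]);ey=np.array([.2078,.9782,0])
for n,i in(('top',t),('side',s),('wrist',w)):
    K,T=camT(n,o)
    P=np.array([proj(K,T,O+x*ex+y*ey+[0,0,.003]) for x,y in[(-.055,.115),(.055,.115),(.055,.18),(-.055,.18)]]).astype(np.int32)
    m=np.zeros(i.shape[:2],np.uint8);cv2.fillPoly(m,[P],1)
    d=((i.max(2)<110)&(m>0));yx=np.argwhere(d);print(n,P.tolist(),d.sum(),i[yx[:,0],yx[:,1]].mean(0) if len(yx) else '')
    if len(yx):
        c=np.median(yx,0)[::-1];p=onz(K,T,*c,.01);print(c,p,(p-O)@ex,(p-O)@ey)
print(cv2.imread('pics/w3.png')[210:214,335].tolist())
E
```

```text
16.275 [0.57049254 0.21654505 0.2027961 ] [-1.79989622e+02  2.56738242e-03  1.64047173e+02] [-0.46161262 -0.04201901 -2.33574212]
to place [ 0.45192527  0.88276811 96.69592246]
top [[313, 191], [322, 148], [296, 143], [288, 186]] 91 [96.51648352 92.08791209 93.96703297]
[315. 159.] [0.68043665 0.04578062 0.01      ] 0.024657608038676462 0.1272348844890985
side [[320, 247], [379, 244], [373, 223], [317, 225]] 22 [62.72727273 60.27272727 61.95454545]
[327.5 238. ] [0.61849199 0.06427033 0.01      ] -0.03977881847710809 0.13244942232201307
wrist [[184, 235], [201, 317], [254, 314], [241, 232]] 695 [61.73956835 58.69352518 59.81582734]
[216. 309.] [0.6969262  0.05243126 0.01      ] 0.03940568954606859 0.13716707336230233
[[123, 113, 115], [125, 117, 119], [131, 125, 128], [133, 130, 132]]
```

The top view confirms a dark blob in the tray at plate (25,127) mm. Now I'll hang the scraper back up.

>>> send_rows:
  targets: "0.5 1 20 0 255;0.5 1 45 0 255;0.5 1 65 0 255;0.5 1 80 0 255;0.5 1 88 0 255;0.5 1 92 0 255;0.5 1 94 0 255;0.5 1 95 0 255;0.5 1 95.5 0 255;0.5 1 95.5 0 255"

```text
time: 17.68
ee_pos: [0.5699, 0.2186, 0.1076]
tcp_rot: [180.0, 0.0, 164.1]
wrist_force: [-0.0, 0.3, -2.2]
opening: 0.0232
grasp_force: 98.7
```

>>> send_rows:
  targets: "0 0 0.7 0 255;0 0 0.7 0 255"

```text
time: 17.92
ee_pos: [0.5698, 0.2185, 0.1067]
tcp_rot: [-180.0, 0.0, 164.1]
wrist_force: [-0.5, 0.1, -2.3]
opening: 0.0228
grasp_force: 98.7
```

>>> send_rows:
  targets: "0 0 0.5 0 255;0 0 0.5 0 255"

```text
time: 18.18
ee_pos: [0.5698, 0.2185, 0.1061]
tcp_rot: [-180.0, -0.0, 164.1]
wrist_force: [0.2, 0.8, -1.8]
opening: 0.0227
grasp_force: 98.7
```

>>> send_rows:
  targets: "0 0 0.5 0 255;0 0 0.5 0 255"

```text
time: 18.42
ee_pos: [0.5698, 0.2185, 0.1061]
tcp_rot: [180.0, 0.0, 164.1]
wrist_force: [-1.6, 0.2, 2.9]
opening: 0.0231
grasp_force: 99.2
```

>>> send_rows:
  targets: "0 0 0.5 0 255;0 0 0.5 0 255"

```text
time: 18.68
ee_pos: [0.5698, 0.2186, 0.1061]
tcp_rot: [180.0, 0.0, 164.1]
wrist_force: [-2.6, -0.7, 6.3]
opening: 0.023
grasp_force: 100.0
```

The collar is seated at the original height. Release gently and retreat upward.

>>> send_rows:
  targets: "0 0 -0.6 0 255;0 0 -0.6 0 200;0 0 -0.6 0 0;0 0 -0.6 0 0;0 0 -0.6 0 0;0 0 -0.6 0 0;0 0 -0.6 0 0;0 0 -0.6 0 0;0 0 -10 0 0;0 0 -30 0 0;0 0 -60 0 0;0 0 -100 0 0;0 0 -140 0 0;0 0 -150 0 0;0 0 -150 0 0"
  newtons: 20

```text
time: 20.55
ee_pos: [0.5701, 0.2186, 0.2556]
tcp_rot: [180.0, 0.0, 164.1]
wrist_force: [0.9, -0.2, -0.6]
opening: 0.0853
grasp_force: 0.0
```

```bash
python3 - <<'E'
from h import *
o=bot.get_obs();print(o['time'],o['ee_pos'],o['opening'],o['wrist_force'])
w=camera('wrist');s=camera('side');cv2.imwrite('pics/w7.png',w);cv2.imwrite('pics/s7.png',s)
cv2.imwrite('pics/c7.png',np.hstack([cv2.resize(w[120:320,150:400],(500,400)),cv2.resize(s[120:270,255:367],(299,400))]))
E
```

```text
20.55 [0.57007713 0.21859356 0.25561955] 0.08529340530870462 [ 0.86739161 -0.18878723 -0.56523068]
```

View pics/c7.png

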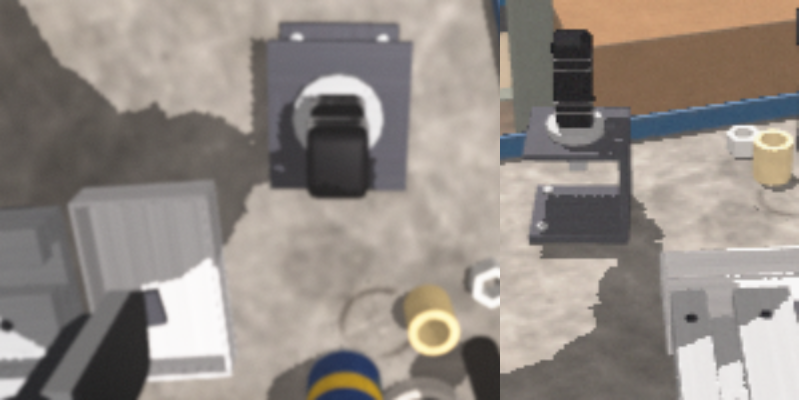

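The picture shows the scraper hanging upright on its collar in the stand and the offcut, at (155,308), lying in the tray.

```bash
python3 -c "
from workcell import ticket
print(ticket.job_done())"
```

```text
the job is handed in; nothing more can be done
None
```

I pushed the offcut out of its slot and into the tray, hung the scraper upright in its stand by its collar, and handed the job in at about 20.6 s; the T-nut's slot was never entered.

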